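# Lever open the snug lid of the packet box

### The arm

A 7-joint arm with a two-finger parallel gripper is mounted at the origin on the work surface. World frame = base frame: x ahead of the robot, y to its left, z up, the work surface at z = 0. Lengths are in m, angles in rad, forces in N, time in s.
With the tool pointing down it reaches from about 0.425 to 0.925 m from the base axis. Payload 6.8 kg.
Tool frame: the origin (TCP) lies midway between the tips of the shut fingers; the grasp point (between the pads) lies 19 mm behind it (grip_point_offset is the distance from the TCP to the grasp point, in m); y points along the fingers, x is the direction in which the jaws open and shut, and the axes are right-handed (so a half turn about y gives the same grasp; the last joint's range is limited). The gripper opens to 85 mm and grips with 20 to 120 N. Pads are 22 mm wide; open, the fingers measure 114 mm over their backs; the gripper's body (76 mm by 85 mm) begins 54 mm behind the grasp point. The pads swing forward as they close: fully open they stand 13 mm farther back than shut.
Start: joints at [-1.418, 0.477, 0.022, 1.555, -0.011, 1.109, -0.083], TCP at [0.174, 0.652, 0.231] pointing down, gripper open.
Joint ranges: [-2.96, 2.96], [-0.34, 2.1], [-1.41, 1.46], [0.24, 2.44], [-1.37, 4.51], [0.17, 1.92], [-2.96, 2.96]. Speed limits (rad/s): [2.39, 2.39, 3.14, 3.14, 3.14, 3.14, 3.14].

### API

Orientations are given as a unit quaternion [w, x, y, z].
In Python, from station import get_obs, read_camera, hand_in, grip_point_offset gives the robot as it stands.
- The arm moves only by the tool play_rows, never from a script. Its argument "increments" is a list of rows, each a list of 2 entries, a list of its own where there are three numbers: the shift along the tool's x, y, z in m, then the turn, a rotation vector about the tool's x, y, z in degrees. In form: [[[tx, ty, tz], [ax, ay, az]], ...]. A call has 1 to 20 rows; each row shifts and turns the commanded pose from where the row before left it, along the tool's axes as they then stand; what a row does not reach is not made up. A row lasts 1/12 s, in which the tool goes at most 41.7 mm and 7.16 degrees, less where a joint would pass 70% of its speed; a pose out of reach is approached as far as the arm can. A call with a gripper value outside its range is refused whole. "gripper" is the finger opening in m, from 0 to 0.0854, set as the call begins (left out, the last holds). The fingers move at their own pace and stop on an object; "grip_force" is the grip in N (left out, the last holds). Time passes only in rows, so rows that do not move let the fingers close. It gives the time, the measured TCP pose, the force and the opening at its end, in the units of the state.
- get_obs(): the state, without advancing time (a new reading comes with each control period).
- read_camera(name): name is "side" or "top"; returns a dict with "color" (420x560x3 uint8, red, green, blue), "range_z" (420x560 float32, m along the optical axis (not along the pixel's ray), 0 where there is no reading), "intrinsics" (3x3 intrinsics, pixels), "R" (3x3) and "t" (3): a world point X has camera coordinates R X + t. Camera axes: x right, y down, z forward; pixel columns grow to the right and rows downward; lengths in m; the calibration is good to about 2 mm. A picture is of the moment at which its call begins.
- hand_in(): hands the job in, once; it reports no verdict.
The state is a dict: "t": time; "q": joint angles; "joint_vel": joint speeds; "joint_torque": joint torques, N m; "eef_pos": TCP position; "tool_rot": TCP orientation; "contact_force": force on the tool from outside, world axes, zero at the start; "torque": the same for the moment, N m; "gripper_width": opening from 0.0 (shut) to 1.0 (fully open).
Only numpy, scipy, OpenCV 4.12 (cv2) and the standard library are available. Lean on these libraries where they do the work, as an engineer would, in place of code of your own. Each camera call takes 0.05 s, during which the arm holds its last target. There are 200 camera calls.

### The job

Pick up the flat-bladed spatula (not the spoon) from the dark mat, slip its blade under the overhanging front edge of the lid of the wider of the two steel boxes, and lever that lid up until it stands at least 35 degrees open; the lid stays where it is left. Touch the lid with the spatula only, never with the gripper. Then lay the spatula, without dropping it, flat on the dark mat again and let go.

Things in the scene. Friction and masses are not known exactly. Their poses are not given: they have to be found in the camera images.
- spatula: Loose spatula, about 140 g: wooden handle 110 long (x = -55 to 55 mm), 20 wide (y), 24 tall, grasped across y; thin flat steel blade ahead of it. Origin: centre of the handle's underside; +x towards the blade, +z up. A 16 wide neck runs to x = 80, then the blade, 45 wide, to its straight front edge at x = 165. Blade and neck are 3 thick, 9 to 12 above the underside. Balances at x = 20.
- lid_edge (a point): Flat steel lid of the wider box: 148 long (x), 176 wide (y), 4 mm thick. This point: middle of its front edge, at its underside, 100 mm above the counter when shut. +x: from front edge to hinge, away from the robot (yaw within 12 degrees), level when shut; +z out of its top. The box, fixed, is 170 wide, 130 deep, 100 tall; the lid overhangs its front by 18. The other, similar box is 100 wide.
- lid (a joint): Opening angle of that lid, rad: 0 shut, growing as its front edge rises, to 1.9. Level hinge line along the lid's y, 148 mm behind the front edge, 100 mm up. Stiff: the lid stays where it is left; about 2 N up at the front edge opens it. The box's front wall is only 80 mm tall, leaving a 20 mm high slot below the lid; a blade can enter it to 60 mm past the lid's front edge.
- mat: Dark rubber mat with red edge lines, fixed flat on the counter: 300 (x) by 220 (y), 4 mm thick. Origin: centre of its underside. Spatula and spoon start on it side by side, about 110 mm apart, blade and spoon bowl pointing within about 10 degrees along its +x, away from the robot. The spoon has a like wooden handle, only 16 mm thick, and a round steel bowl.
Not all that is in view belongs to the job. Leave any brown look-alike of the part that bears lid_edge alone.

How it is judged:
On the way, in this order (a step that is already met when the one before it is completed fails the run):
1. the spatula, held in the gripper, has begun to lift the lid (more than 0.12 rad) (value of joint lid above 0.12 rad and contact force between spatula and lid above 0.2 N and contact force between the fingers and spatula above 1 N), for 0.1 s.
2. the lid stands at least 34 degrees (0.6 rad) open (value of joint lid above 0.6 rad), for 0.2 s.
At the end, for the whole second after the job is handed in: The wider box's lid stands still at least 0.6 rad (about 34 degrees) open, and the spatula rests on the mat, at rest and clear of the lid: its handle's centre over the mat, its underside within 0.15 rad of flat and less than 15 mm above the counter (value of joint lid above 0.6 rad and velocity of joint lid below 0.05 rad/s and contact force between spatula and lid below 0.05 N and angle between spatula's own z axis and vertical below 0.15 rad and linear speed of spatula below 0.02 m/s and z of spatula in the frame of mat between 0.001 and 0.015 m and x of spatula in the frame of mat between -0.155 and 0.155 m and y of spatula in the frame of mat between -0.115 and 0.115 m); the robot touches nothing.
It fails at once if the gripper or arm touches the lid (more than 1 N) (contact force between any of the fingers, the arm and lid above 1 N).
It fails at once if the spatula is dropped: it is out of the fingers with its handle more than 50 mm above the counter (height (world z) of spatula above 0.05 m and contact force between the fingers and spatula below 0.05 N).
It also fails if it takes over 51 s, if anything falls off the work surface, if the arm or the gripper's body presses on something with over 40 N, if the wrist force passes 120 N, or if a joint passes its speed limit or range.

## Working session

There is one attempt and no reset: what is moved stays moved. The work goes in short steps, Python scripts to look and compute and a tool call to move; the robot and the scene stay as the last step left them, time stands still between calls to the robot, and variables do not carry over. Pictures are saved under pics/ and viewed, about 8 in all and at most 12, crops included, and the job is handed in when it is done.

Besides the shell and the picture viewer there is one more tool, called after "Emit:" as name(argument=value, ...), one argument or row to a line, values as JSON. play_rows: Moves the arm, as the interface text tells. Its arguments: {"type":"object","properties":{"increments":{"type":"array","items":{"type":"array"}},"gripper":{"type":"number"},"grip_force":{"type":"number"}},"required":["increments"]}

```bash
mkdir -p pics; cat > h.py <<'E'
import numpy as np, cv2
from station import *
def snap(n,f):
    d=read_camera(n); cv2.imwrite('pics/'+f,d['color'][:,:,::-1]); np.savez('pics/'+n+'.npz',**d); return d
def load(n): return dict(np.load('pics/'+n+'.npz'))
def cloud(d):
    K=d['intrinsics'];z=d['range_z'];v,u=np.mgrid[:z.shape[0],:z.shape[1]]
    c=np.stack([(u-K[0,2])/K[0,0]*z,(v-K[1,2])/K[1,1]*z,z],-1)
    return (c-d['t'])@d['R']   # R^T(c-t)
def plane(d,uv,h):
    K=d['intrinsics'];uv=np.atleast_2d(uv).astype(float)
    r=np.c_[(uv[:,0]-K[0,2])/K[0,0],(uv[:,1]-K[1,2])/K[1,1],np.ones(len(uv))]@d['R']
    o=-d['R'].T@d['t']; return o+r*((h-o[2])/r[:,2])[:,None]
E
python3 - <<'E'
from h import *
o=get_obs(); print({k:np.round(v,3) for k,v in o.items()},grip_point_offset)
for n in('top','side'):
    d=snap(n,n+'0.png'); print(n,np.round(-d['R'].T@d['t'],3),np.round(d['R'],3).tolist(),d['intrinsics'][0,0],(d['range_z']>0).mean())
E
```

```text
{'t': np.float64(0.0), 'q': array([-1.418,  0.478,  0.022,  1.556, -0.012,  1.109, -0.083]), 'joint_vel': array([ 0.002,  0.   ,  0.001, -0.001, -0.001, -0.001,  0.001]), 'joint_torque': array([ 0.0000e+00, -5.9644e+01,  1.6080e+00, -2.8119e+01,  1.2000e-02,
        1.0000e-02,  0.0000e+00]), 'eef_pos': array([0.174, 0.652, 0.23 ]), 'tool_rot': array([-0.56 ,  0.561,  0.43 , -0.431]), 'contact_force': array([-0.062, -0.356,  0.257]), 'torque': array([0.014, 0.025, 0.017]), 'gripper_width': np.float64(1.001)} 0.0187
top [ 0.29  -0.012  1.163] [[-0.012, -1.0, 0.002], [-0.979, 0.011, -0.205], [0.205, -0.005, -0.979]] 391.46303221631905 0.9959778911564626
side [-0.    -1.033  0.73 ] [[0.903, -0.43, 0.013], [-0.202, -0.449, -0.871], [0.38, 0.783, -0.492]] 468.2550050024175 0.9960416666666667
```

View pics/top0.png

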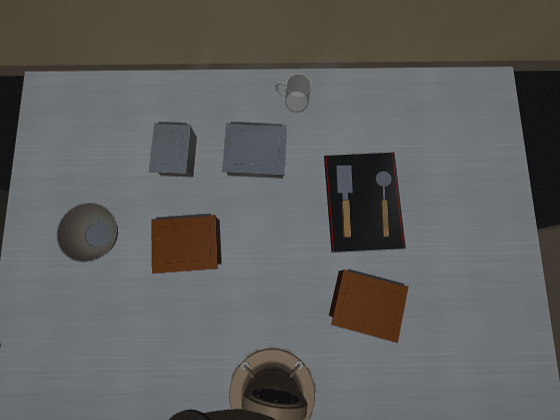

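View pics/side0.png

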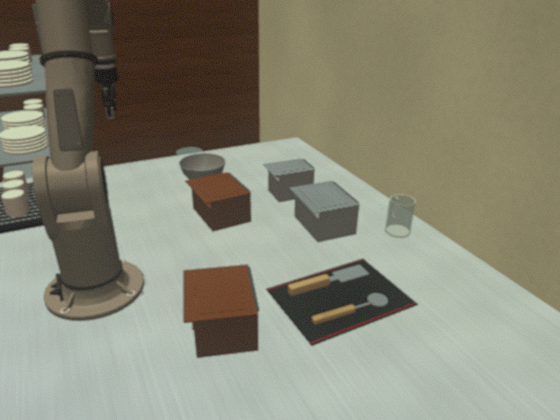

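The top view shows the wide steel lid at about (255,150) and the narrow box at (172,148). The mat is at (365,200), with the spatula (handle (346,218), blade (344,180)) on the left and the spoon at (385,200) on the right. The brown boxes are decoys.

```bash
python3 - <<'E'
from h import *
d=load('top');P=cloud(d);c=d['color'].astype(int)
v,u=np.mgrid[:420,:560]
# handle: orange in window on mat
hsv=cv2.cvtColor(d['color'],cv2.COLOR_RGB2HSV)
m=(hsv[...,0]<28)&(hsv[...,1]>90)&(hsv[...,2]>70)&(u>335)&(u<360)&(v>190)&(v<245)
uv=np.c_[u[m],v[m]]; print('handle n',m.sum(),'range top z',np.median(P[m][:,2]))
p=plane(d,uv,0.028)[:,:2].astype(np.float32); r=cv2.minAreaRect(p); print('handle rect',r, 'mean',p.mean(0))
mb=(c.sum(-1)>240)&(hsv[...,1]<80)&(u>333)&(u<360)&(v>158)&(v<196)
pb=plane(d,np.c_[u[mb],v[mb]],0.016)[:,:2].astype(np.float32); rb=cv2.minAreaRect(pb);print('blade',rb,pb.mean(0),'x max',pb[:,0].max())
a=pb.mean(0)-p.mean(0);print('yaw handle->blade deg',np.degrees(np.arctan2(a[1],a[0])))
vx=cv2.fitLine(p,cv2.DIST_L2,0,.01,.01).ravel();print('line yaw',np.degrees(np.arctan(vx[1]/vx[0])))
# lid
ml=(abs(P[...,2]-0.104)<0.008)&(u>215)&(u<295)&(v>115)&(v<185)
ml=cv2.morphologyEx(ml.astype(np.uint8),cv2.MORPH_OPEN,np.ones((3,3)))>0
pl=plane(d,np.c_[u[ml],v[ml]],0.104)[:,:2].astype(np.float32); rl=cv2.minAreaRect(pl);print('lid',rl,'z',np.median(P[ml][:,2]));print(cv2.boxPoints(rl))
# mat
mm=(c.sum(-1)<150)&(u>322)&(u<408)&(v>150)&(v<255)
pm=plane(d,np.c_[u[mm],v[mm]],0.004)[:,:2].astype(np.float32);print('mat',cv2.minAreaRect(pm)) 
big=d['color'][100:270,210:420][:,:,::-1];cv2.imwrite('pics/crop.png',cv2.resize(big,None,fx=3.5,fy=3.5,interpolation=cv2.INTER_CUBIC))
# spatula and box tops by side cam cloud
s=load('side');Ps=cloud(s)
ms=(abs(Ps[...,2]-0.104)<0.006)
q=Ps[ms][:,:2]; k=(abs(q[:,0]-rl[0][0])<.13)&(abs(q[:,1]-rl[0][1])<.13);print('side lid',cv2.minAreaRect(q[k].astype(np.float32)))
hs=cv2.cvtColor(s['color'],cv2.COLOR_RGB2HSV);vv,uu=np.mgrid[:420,:560]
mh=(hs[...,0]<28)&(hs[...,1]>90)&(hs[...,2]>110)&(uu>283)&(uu<335)&(vv>265)&(vv<297);print('side handle',mh.sum(),Ps[mh].mean(0),Ps[mh][:,2].max(),cv2.minAreaRect(Ps[mh][:,:2].astype(np.float32)))
E
```

```text
handle n 242 range top z 0.0277463639852469
handle rect ((0.48073914647102356, -0.22603914141654968), (0.019348040223121643, 0.10729337483644485), 89.7696762084961) mean [ 0.47878698 -0.22607301]
blade ((0.5981387495994568, -0.2268572598695755), (0.04255903884768486, 0.09166841208934784), 87.456787109375) [ 0.60152113 -0.22738385] x max 0.643566
yaw handle->blade deg -0.61191404
line yaw -0.3500999
lid ((0.673378050327301, 0.03989645838737488), (0.17554914951324463, 0.1522086262702942), 86.41242218017578) z 0.10438601722083996
[[ 0.5919305  -0.04294394]
 [ 0.7438408  -0.05246827]
 [ 0.7548256   0.12273686]
 [ 0.6029153   0.13226119]]
mat ((0.537263035774231, -0.28430110216140747), (0.29692262411117554, 0.21884092688560486), 2.178872585296631)
side lid ((0.6721838116645813, 0.04035169631242752), (0.18260447680950165, 0.1538388580083847), 86.20850372314453)
side handle 303 [ 0.47609938 -0.22494561  0.02594791] 0.03258174984969352 ((0.4847313165664673, -0.20959249138832092), (0.05564606562256813, 0.12073993682861328), 88.65534210205078)
```

View pics/crop.png

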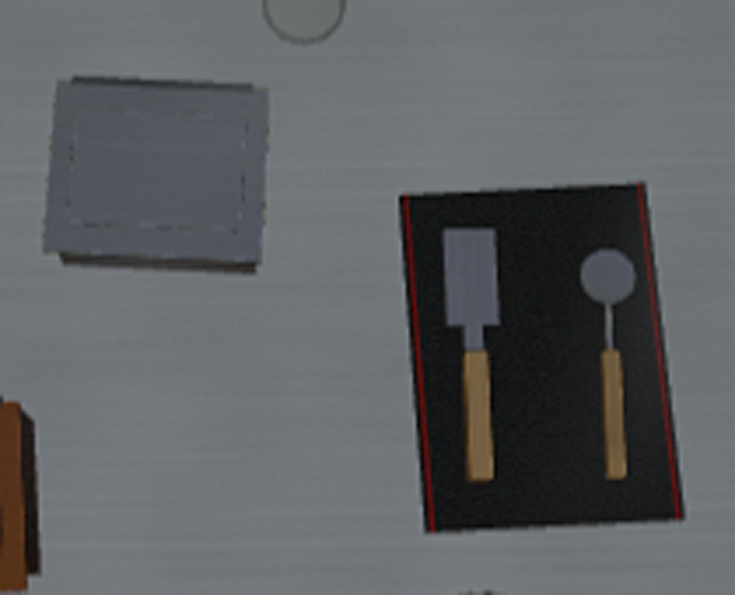

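```bash
cat >> h.py <<'E'
from scipy.spatial.transform import Rotation as Rn
def pose():
    o=get_obs();q=o['tool_rot'];return np.array(o['eef_pos']),Rn.from_quat([q[1],q[2],q[3],q[0]]),o
def goal(p,R):
    p0,R0,o=pose();return np.round(R0.inv().apply(p-p0),4),np.round((R0.inv()*R).as_rotvec(degrees=True),2),np.round(R.inv().apply(p-p0),4)
def spat(yaw,pitch=0,flip=1): # tool R: x across handle, z down; yaw, pitch up in deg
    return Rn.from_euler('ZY',[yaw,-pitch],degrees=True)*Rn.from_matrix(np.array([[0,flip,0],[flip,0,0],[0,0,-1.]]))
E
python3 - <<'E'
from h import *
p,R,o=pose();print(np.round(R.as_matrix(),3))
for f in(1,-1):print(f,goal(np.array([.51,-.226,.2]),spat(-.5,0,f)))
E
```

```text
[[ 0.258 -0.    -0.966]
 [ 0.966 -0.002  0.258]
 [-0.002 -1.    -0.   ]]
1 (array([-0.7613,  0.0318, -0.551 ]), array([-89.49, -11.26, -11.41]), array([-0.8747,  0.3437,  0.0304]))
-1 (array([-0.7613,  0.0318, -0.551 ]), array([-15.04, 119.55, 119.54]), array([ 0.8747, -0.3437,  0.0304]))
```

Emit:
play_rows(
  increments=[
    [[0, 0, 0], [0, -5, 0]],
    [[0, 0, 0], [0, -5, 0]],
    [[0, 0, 0], [0, -5, 0]],
    [[-0.027, 0, -0.022], [0, 0, 0]],
    [[-0.027, 0, -0.022], [0, 0, 0]],
    [[-0.027, 0, -0.022], [0, 0, 0]],
    [[-0.027, 0, -0.022], [0, 0, 0]],
    [[-0.027, 0, -0.022], [0, 0, 0]],
    [[-0.027, 0, -0.022], [0, 0, 0]],
    [[-0.027, 0, -0.022], [0, 0, 0]],
    [[-0.027, 0, -0.022], [0, 0, 0]],
    [[-0.027, 0, -0.022], [0, 0, 0]],
    [[-0.027, 0, -0.022], [0, 0, 0]],
    [[-0.027, 0, -0.022], [0, 0, 0]],
    [[-0.027, 0, -0.022], [0, 0, 0]],
    [[-0.027, 0, -0.022], [0, 0, 0]],
  ],
  gripper=0.0854,
)

```text
t: 1.43
eef_pos: [0.461, 0.2998, 0.2311]
tool_rot: [0.5, -0.5, -0.5, 0.5]
contact_force: [0.5, 0.7, 0.6]
gripper_width: 0.999
```

Emit:
play_rows(
  increments=[
    [[-0.035, 0.004, -0.0033], [0, 0, 0]],
    [[-0.035, 0.004, -0.0033], [0, 0, 0]],
    [[-0.035, 0.004, -0.0033], [0, 0, 0]],
    [[-0.035, 0.004, -0.0033], [0, 0, 0]],
    [[-0.035, 0.004, -0.0033], [0, 0, 0]],
    [[-0.035, 0.004, -0.0033], [0, 0, 0]],
    [[-0.035, 0.004, -0.0033], [0, 0, 0]],
    [[-0.035, 0.004, -0.0033], [0, 0, 0]],
    [[-0.035, 0.004, -0.0033], [0, 0, 0]],
    [[-0.035, 0.004, -0.0033], [0, 0, 0]],
    [[-0.035, 0.004, -0.0033], [0, 0, 0]],
    [[-0.035, 0.004, -0.0033], [0, 0, 0]],
    [[-0.035, 0.004, -0.0033], [0, 0, 0]],
    [[-0.035, 0.004, -0.0033], [0, 0, 0]],
    [[-0.035, 0.004, -0.0033], [0, 0, 0]],
    [[0, 0, 0], [0, 0, 0]],
    [[0, 0, 0], [0, 0, 0]],
  ],
)

```text
t: 2.85
eef_pos: [0.5095, -0.2258, 0.1707]
tool_rot: [0.501, -0.501, -0.499, 0.5]
contact_force: [0.5, -0.3, -0.1]
gripper_width: 1.001
```

```bash
cat >> h.py <<'E'
def spat(yaw,pitch=0,f=1): # tool x across handle, y down
    return Rn.from_euler('ZY',[yaw,-pitch],degrees=True)*Rn.from_matrix(np.array([[0,0,-f],[f,0,0],[0,-1,0.]]))
E
python3 - <<'E'
from h import *
p,R,o=pose();print(o['t'],p,np.round(R.as_matrix(),3),np.round(o['q'],3))
print(goal(np.array([.51,-.2263,.008]),spat(-.5)))
E
```

```text
2.85 [ 0.50946714 -0.22582928  0.17074166] [[ 0.004 -0.001 -1.   ]
 [ 1.    -0.001  0.004]
 [-0.001 -1.     0.001]] [-2.000e-03  3.680e-01  3.860e-01  1.920e+00 -1.740e-01  8.860e-01
  2.038e+00]
(array([-0.0004,  0.1627, -0.0007]), array([-0.08,  0.29, -0.04]), array([-0.0005,  0.1627, -0.0005]))
```

Emit:
play_rows(
  increments=[
    [[0, 0.02, 0], [0, 0.3, 0]],
    [[0, 0.02, 0], [0, 0, 0]],
    [[0, 0.02, 0], [0, 0, 0]],
    [[0, 0.02, 0], [0, 0, 0]],
    [[0, 0.02, 0], [0, 0, 0]],
    [[0, 0.02, 0], [0, 0, 0]],
    [[0, 0.015, 0], [0, 0, 0]],
    [[0, 0.01, 0], [0, 0, 0]],
    [[0, 0.008, 0], [0, 0, 0]],
    [[0, 0.005, 0], [0, 0, 0]],
    [[0, 0.003, 0], [0, 0, 0]],
    [[0, 0.0015, 0], [0, 0, 0]],
    [[0, 0, 0], [0, 0, 0]],
  ],
)

```text
t: 3.93
eef_pos: [0.5107, -0.2235, 0.0091]
tool_rot: [-0.501, 0.501, 0.499, -0.499]
contact_force: [0.4, -0.1, 1.2]
gripper_width: 0.998
```

Emit:
play_rows(
  increments=[
    [[0, 0, 0], [0, 0, 0]],
    [[0, 0, 0], [0, 0, 0]],
    [[0, 0, 0], [0, 0, 0]],
    [[0, 0, 0], [0, 0, 0]],
    [[0, 0, 0], [0, 0, 0]],
    [[0, 0, 0], [0, 0, 0]],
    [[0, 0, 0], [0, 0, 0]],
    [[0, 0, 0], [0, 0, 0]],
    [[0, 0, 0], [0, 0, 0]],
    [[0, 0, 0], [0, 0, 0]],
    [[0, 0, 0], [0, 0, 0]],
    [[0, 0, 0], [0, 0, 0]],
  ],
  gripper=0.0,
  grip_force=110,
)

```text
t: 4.93
eef_pos: [0.5107, -0.2237, 0.0094]
tool_rot: [-0.501, 0.501, 0.499, -0.499]
contact_force: [-1.2, 0.2, 5.9]
gripper_width: 0.207
```

Emit:
play_rows(
  increments=[
    [[0, -0.005, 0], [0, 0, 0]],
    [[0, -0.01, 0], [0, 0, 0]],
    [[0, -0.015, 0], [0, 0, 0]],
    [[0, -0.015, 0], [0, 0, 0]],
    [[0, -0.015, 0], [0, 0, 0]],
    [[0, -0.015, 0], [0, 0, 0]],
    [[0, -0.015, 0], [0, 0, 0]],
    [[0, -0.015, 0], [0, 0, 0]],
    [[0, -0.01, 0], [0, 0, 0]],
    [[0, -0.005, 0], [0, 0, 0]],
    [[0, 0, 0], [0, 0, 0]],
    [[0, 0, 0], [0, 0, 0]],
  ],
)

```text
t: 5.93
eef_pos: [0.5103, -0.2233, 0.1287]
tool_rot: [0.501, -0.501, -0.499, 0.499]
contact_force: [0.1, -0.7, -1.8]
gripper_width: 0.205
```

```bash
python3 - <<'E'
from h import *
p,R,o=pose();print(o['t'],p,np.round(R.as_matrix(),4),o['gripper_width'])
d=snap('side','side1.png');cv2.imwrite('pics/s1.png',cv2.resize(d['color'][120:340,220:460][:,:,::-1],None,fx=3,fy=2.7))
P=cloud(d);c=P[(abs(P[...,0]-.6)<.07)&(abs(P[...,1]-p[1])<.03)&(P[...,2]>.08)];print('blade cloud side',len(c),np.round([c.min(0),c.max(0)],3))
if len(c)>20:
    k=np.linalg.lstsq(np.c_[c[:,0]-.6,c[:,1]-p[1],np.ones(len(c))],c[:,2],rcond=None)[0];print('plane dzdx,dzdy,z',k)
d=snap('top','top1.png');P=cloud(d);c=P[(abs(P[...,0]-.61)<.045)&(abs(P[...,1]-p[1])<.03)&(P[...,2]>.08)];print('top',len(c),np.round([c.min(0),c.max(0)],3),c.mean(0))
k=np.linalg.lstsq(np.c_[c[:,0]-.6,c[:,1]-p[1],np.ones(len(c))],c[:,2],rcond=None)[0];print('plane dzdx,dzdy,z',k)
E
```

```text
5.9333 [ 0.51025121 -0.22330166  0.12867003] [[ 4.1e-03 -1.0e-04 -1.0e+00]
 [ 1.0e+00  2.0e-04  4.1e-03]
 [ 2.0e-04 -1.0e+00  1.0e-04]] 0.20498009416819415
blade cloud side 583 [[ 0.53  -0.253  0.127]
 [ 0.646 -0.196  0.508]]
plane dzdx,dzdy,z [-2.57986027  1.60933226  0.16723723]
top 364 [[ 0.565 -0.247  0.128]
 [ 0.645 -0.202  0.476]] [ 0.61013873 -0.22048079  0.13653264]
plane dzdx,dzdy,z [-0.13653358  0.11397876  0.1375954 ]
```

View pics/s1.png

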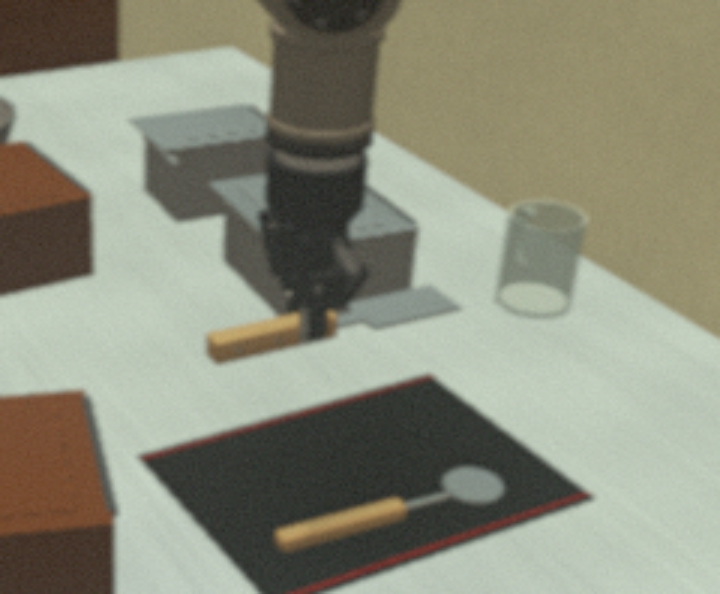

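The spatula is held level: handle at about (270,330) in the crop, blade at about (410,305) ahead of it. I'll fit the blade's pose and work out the approach.

```bash
cat >> h.py <<'E'
def blade(n,p,lo,hi):
    d=load(n);P=cloud(d);c=P[(P[...,0]>p[0]+.065)&(P[...,0]<p[0]+.15)&(abs(P[...,1]-p[1])<.035)&(P[...,2]>lo)&(P[...,2]<hi)]
    k=np.linalg.lstsq(np.c_[c[:,0]-p[0]-.1,c[:,1]-p[1],np.ones(len(c))],c[:,2],rcond=None)[0]
    r=cv2.minAreaRect(c[:,:2].astype(np.float32));return len(c),np.round(k,4),r,c[:,0].max(),c[:,1].mean()
E
python3 - <<'E'
from h import *
p,R,o=pose()
for n in('top','side'):print(n,blade(n,p,.12,.15))
d=load('top')  # blade outline ray-cast
hsv=cv2.cvtColor(d['color'],cv2.COLOR_RGB2HSV);P=cloud(d)
m=(P[...,2]>.122)&(P[...,2]<.15)&(P[...,0]>.56)&(P[...,0]<.68)&(abs(P[...,1]+.223)<.04)
v,u=np.nonzero(m);q=plane(d,np.c_[u,v],.1354)[:,:2].astype(np.float32);print(cv2.minAreaRect(q),q.max(0),q.min(0))
# lid front edge, two corners
yaw=-3.6
e=np.array([.598,.0446,.1]);ax=np.array([np.cos(np.radians(yaw)),np.sin(np.radians(yaw)),0])
for s,name in((-.03,'pre'),(.05,'in')):
    tip=e+ax*s; g=tip-ax*.135; # grasp x=30 -> tip 165
    print(name,'tip',tip,'tcp xy',g)
E
```

```text
top (337, array([0.005 , 0.0089, 0.1346]), ((0.609828770160675, -0.2248285412788391), (0.06975468248128891, 0.04550662264227867), 0.462336003780365), np.float64(0.6446664944562422), np.float64(-0.22113245973601336))
side (289, array([-0.0036,  0.0042,  0.1357]), ((0.6104167699813843, -0.22179441154003143), (0.05091451480984688, 0.0700954794883728), 89.02251434326172), np.float64(0.645665723435244), np.float64(-0.22423866605302908))
((0.602420449256897, -0.2240433692932129), (0.04464303329586983, 0.08260205388069153), 89.34698486328125) [ 0.6439673  -0.20193954] [ 0.5612185  -0.24683411]
pre tip [0.5680592  0.04648372 0.1       ] tcp xy [0.43332559 0.05496044 0.1       ]
in tip [0.64790134 0.04146047 0.1       ] tcp xy [0.51316773 0.04993719 0.1       ]
```

Emit:
play_rows(
  increments=[
    [[0, 0, 0.012], [0, 0, 0]],
    [[0, 0, 0.016], [0, 0, 0]],
    [[0, 0, 0.016], [0, 0, 0]],
    [[0, 0, 0.012], [0, 0, 0]],
    [[0, 0, 0.006], [0, 0, 0]],
    [[0.01, 0, 0], [0, 0, 0]],
    [[0.02, 0, 0], [0, 0, 0]],
    [[0.024, 0, 0], [0, 0, 0]],
    [[0.024, 0, 0], [0, 0, 0]],
    [[0.024, 0, 0], [0, 0, 0]],
    [[0.024, 0, 0], [0, 0, 0]],
    [[0.024, 0, 0], [0, 0, 0]],
    [[0.024, 0, 0], [0, 0, 0]],
    [[0.024, 0, 0], [0, 0, 0]],
    [[0.024, 0, 0], [0, 0, 0]],
    [[0.024, 0, 0], [0, 0, 0]],
    [[0.02, 0, 0], [0, 1, 0]],
    [[0.011, 0, 0], [0, 1.3, 0]],
    [[0, 0, 0], [0, 1, 0]],
    [[0, 0, 0], [0, 0, 0]],
  ],
)

```text
t: 7.7
eef_pos: [0.4501, 0.055, 0.1288]
tool_rot: [-0.515, 0.515, 0.485, -0.485]
contact_force: [-0.2, -0.9, -1.2]
gripper_width: 0.208
```

```bash
python3 - <<'E'
from h import *
p,R,o=pose();print(o['t'],p,np.round(R.as_matrix(),4),o['gripper_width'])
d=snap('top','top2.png')
P=cloud(d);v,u=np.mgrid[:420,:560]
m=((P[...,2]>.121)&(P[...,2]<.15)&(P[...,0]>.50)&(P[...,0]<.6)&(abs(P[...,1]-p[1])<.04))
q=plane(d,np.c_[u[m],v[m]],.1354)[:,:2].astype(np.float32);print('blade',cv2.minAreaRect(q),q.max(0),q.min(0))
print(blade('top',p,.12,.15))
s=snap('side','side2.png')
for n,dd in(('top',d),('side',s)):
    P=cloud(dd);m=(P[...,2]>.097)&(P[...,2]<.111)&(P[...,0]>.56)&(P[...,0]<.78)&(P[...,1]>-.08)&(P[...,1]<.16)
    vv,uu=np.nonzero(m);q=plane(dd,np.c_[uu,vv],.104)
    # front edge: min x per y bin
    b=[(y,np.percentile(q[abs(q[:,1]-y)<.006][:,0],3)) for y in np.arange(-.03,.121,.03) if (abs(q[:,1]-y)<.006).sum()>5];print(n,'front edge',np.round(b,4).tolist(),'yext',np.percentile(q[:,1],[1,99]))
cv2.imwrite('pics/t2.png',cv2.resize(d['color'][90:290,180:380][:,:,::-1],None,fx=3,fy=3))
E
```

```text
7.7 [0.45010999 0.05495258 0.12878242] [[ 6.010e-02  3.000e-04 -9.982e-01]
 [ 9.982e-01  1.000e-04  6.010e-02]
 [ 1.000e-04 -1.000e+00 -3.000e-04]] 0.20818459259433442
blade ((0.5808535814285278, 0.023570692166686058), (0.0, 0.0), 0.0) [0.5808536  0.02357069] [0.5808536  0.02357069]
(1, array([ 0.0042, -0.0042,  0.1347]), ((0.5809906721115112, 0.023587685078382492), (0.0, 0.0), 0.0), np.float64(0.5809906554487357), np.float64(0.02358768498567957))
top front edge [[-0.03, 0.5979], [0.0, 0.5982], [0.03, 0.6054], [0.06, 0.6044], [0.09, 0.6051], [0.12, 0.6054]] yext [-0.04691461  0.12644617]
side front edge [[-0.03, 0.5969], [0.0, 0.5959], [0.03, 0.6002], [0.06, 0.6016], [0.09, 0.6232], [0.12, 0.6249]] yext [-0.05249105  0.12989196]
```

View pics/t2.png

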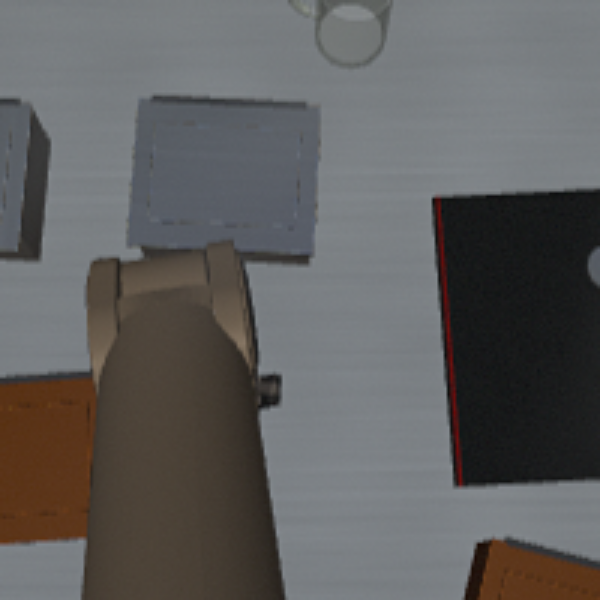

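The top view shows the wide lid at (225,175) with the arm hiding the spatula, so I'll use the side view for insertion. Next I lower the blade to slot height.

Emit:
play_rows(
  increments=[
    [[0, 0.006, 0], [0, 0, 0]],
    [[0, 0.01, 0], [0, 0, 0]],
    [[0, 0.01, 0], [0, 0, 0]],
    [[0, 0.01, 0], [0, 0, 0]],
    [[0, 0.006, 0], [0, 0, 0]],
    [[0, 0.002, 0], [0, 0, 0]],
    [[0, 0, 0], [0, 0, 0]],
    [[0, 0, 0], [0, 0, 0]],
  ],
)

```text
t: 8.47
eef_pos: [0.4498, 0.0537, 0.0847]
tool_rot: [0.515, -0.515, -0.484, 0.484]
contact_force: [0.8, -0.0, -0.7]
gripper_width: 0.207
```

```bash
python3 - <<'E'
from h import *
p,R,o=pose();print(o['t'],p)
d=snap('side','side3.png');print(blade('side',p,.075,.097))
cv2.imwrite('pics/s3.png',cv2.resize(d['color'][60:270,200:400][:,:,::-1],None,fx=3,fy=2.8))
E
```

```text
8.4667 [0.44982931 0.05370474 0.0846923 ]
(188, array([ 0.0016, -0.0073,  0.0917]), ((0.5501078367233276, 0.04782614856958389), (0.04957495629787445, 0.06991776078939438), 88.54621124267578), np.float64(0.5854120106129598), np.float64(0.04656904995811858))
```

View pics/s3.png

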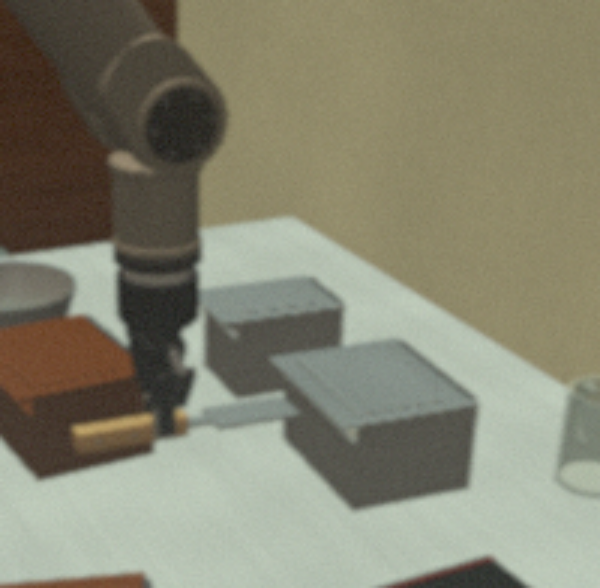

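The side view shows the blade level in front of the lid's front edge, with its tip at about (298,408). Blade top is at z=0.0917, inside the 80 to 100 mm slot. Now I insert it.

Emit:
play_rows(
  increments=[
    [[0, 0, -0.004], [0, 0, 0]],
    [[0, 0, -0.006], [0, 0, 0]],
    [[0, 0, -0.006], [0, 0, 0]],
    [[0, 0, -0.006], [0, 0, 0]],
    [[0, 0, -0.006], [0, 0, 0]],
    [[0, 0, -0.006], [0, 0, 0]],
    [[0, 0, -0.006], [0, 0, 0]],
    [[0, 0, -0.006], [0, 0, 0]],
    [[0, 0, -0.006], [0, 0, 0]],
    [[0, 0, -0.004], [0, 0, 0]],
    [[0, 0, -0.002], [0, 0, 0]],
    [[0, 0, 0], [0, 0, 0]],
  ],
)

```text
t: 9.52
eef_pos: [0.5081, 0.0502, 0.0848]
tool_rot: [-0.515, 0.515, 0.484, -0.484]
contact_force: [-0.4, 0.5, -1.0]
gripper_width: 0.205
```

Emit:
play_rows(
  increments=[
    [[0, -0.003, 0], [0, 0, 0]],
    [[0, -0.003, 0], [0, 0, 0]],
    [[0, -0.002, 0], [0, 0, 0]],
    [[0, -0.005, 0], [0, 0, 0]],
    [[0, -0.005, -0.0005], [0, 0, 0]],
    [[0, -0.005, -0.0005], [0, 0, 0]],
    [[0, -0.005, -0.001], [0, 0, 0]],
    [[0, -0.005, -0.001], [0, 0, 0]],
    [[0, -0.005, -0.0015], [0, 0, 0]],
    [[0, 0, 0], [0, 0, 0]],
    [[0, 0, 0], [0, 0, 0]],
  ],
)

```text
t: 10.43
eef_pos: [0.5128, 0.0499, 0.1233]
tool_rot: [-0.515, 0.516, 0.485, -0.484]
contact_force: [-0.9, 0.3, -1.8]
gripper_width: 0.205
```

```bash
cat >> h.py <<'E'
def lidang():
    out=[]
    for n in('side','top'):
        P=cloud(load(n));H=np.array([.7457,.0353]);ax=np.array([.998,-.0628]);ay=np.array([.0628,.998])
        w=P[...,:2]-H;s=-(w@ax);y=w@ay
        m=(s>.02)&(s<.15)&(abs(y)<.084)&(P[...,2]>.106)&(P[...,2]<.3)
        if n=='side': m&=(y<-.04)
        else: m&=(y<-.03)|(y>.07)
        m&=abs(np.arctan2(P[...,2]-.104,s))<1.2
        if m.sum()<30: out.append((n,m.sum()));continue
        a=np.arctan2(P[...,2][m]-.104,s[m]);out.append((n,m.sum(),np.round(np.percentile(a,[10,30,50,70,90]),3)))
    return out
E
python3 - <<'E'
from h import *
snap('top','top4.png');snap('side','side4.png');print(get_obs()['t'],lidang())
E
```

```text
10.5333 [('side', np.int64(240), array([0.285, 0.299, 0.308, 0.318, 0.351])), ('top', np.int64(766), array([0.27 , 0.289, 0.302, 0.315, 0.344]))]
```

The lid is at about 0.305 rad, as planned. I continue the arc.

Emit:
play_rows(
  increments=[
    [[0, -0.0047, -0.0017], [0, 0, 0]],
    [[0, -0.0047, -0.0017], [0, 0, 0]],
    [[0, -0.0045, -0.0021], [0, 0, 0]],
    [[0, -0.0045, -0.0022], [0, 0, 0]],
    [[0, -0.0043, -0.0026], [0, 0, 0]],
    [[0, -0.0043, -0.0026], [0, 0, 0]],
    [[0, -0.004, -0.003], [0, 0, 0]],
    [[0, -0.004, -0.003], [0, 0, 0]],
    [[0, -0.0037, -0.0034], [0, 0, 0]],
    [[0, -0.0037, -0.0034], [0, 0, 0]],
    [[0, -0.002, -0.002], [0, 0, 0]],
    [[0, 0, 0], [0, 0, 0]],
    [[0, 0, 0], [0, 0, 0]],
    [[0, 0, 0], [0, 0, 0]],
  ],
)

```text
t: 11.7
eef_pos: [0.5406, 0.0482, 0.1675]
tool_rot: [-0.515, 0.516, 0.485, -0.484]
contact_force: [0.1, 0.1, -1.3]
gripper_width: 0.209
```

```bash
python3 - <<'E'
from h import *
snap('top','top5.png');d=snap('side','side5.png');print(get_obs()['t'],lidang())
cv2.imwrite('pics/s5.png',cv2.resize(d['color'][40:270,200:400][:,:,::-1],None,fx=3,fy=2.6))
E
```

```text
11.8 [('side', np.int64(81), array([0.767, 0.787, 0.794, 0.807, 0.825])), ('top', np.int64(315), array([0.816, 0.826, 0.837, 0.846, 0.871]))]
```

View pics/s5.png

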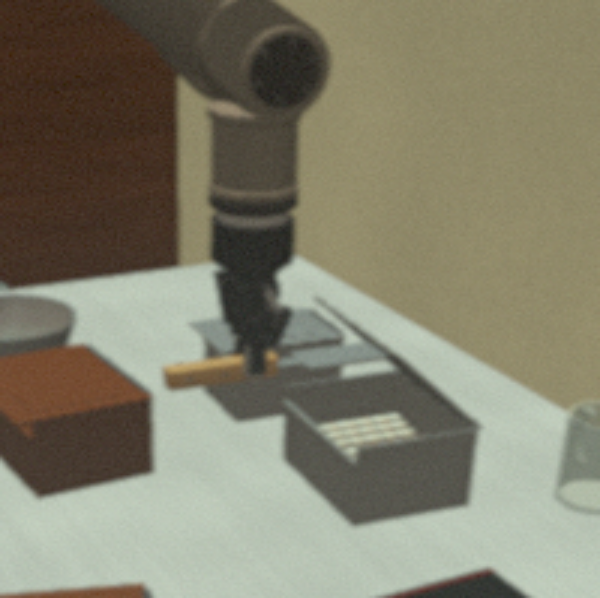

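The side view shows the lid standing open (edge line from (318,298) to (475,420)) at about 0.8 rad, with the blade tip under it at (385,355). Now I back the blade out and return to the mat.

Emit:
play_rows(
  increments=[
    [[0, 0.002, 0.001], [0, 0, 0]],
    [[0, 0.003, 0.004], [0, 0, 0]],
    [[0, 0, 0.01], [0, 0, 0]],
    [[0, 0, 0.012], [0, 0, 0]],
    [[0, 0, 0.014], [0, 0, 0]],
    [[0, 0, 0.014], [0, 0, 0]],
    [[0, 0, 0.014], [0, 0, 0]],
    [[0, 0, 0.012], [0, 0, 0]],
    [[0, 0, 0.007], [0, 0, 0]],
    [[0, 0, 0], [0, -1.7, 0]],
    [[0, 0, 0], [0, -1.6, 0]],
  ],
)

```text
t: 12.72
eef_pos: [0.451, 0.0538, 0.1622]
tool_rot: [0.501, -0.5, -0.499, 0.499]
contact_force: [1.1, 0.2, -0.7]
gripper_width: 0.203
```

Emit:
play_rows(
  increments=[
    [[-0.01, 0, 0], [0, 0, 0]],
    [[-0.02, 0, 0], [0, 0, 0]],
    [[-0.024, 0, 0], [0, 0, 0]],
    [[-0.024, 0, 0], [0, 0, 0]],
    [[-0.024, 0, 0], [0, 0, 0]],
    [[-0.024, 0, 0], [0, 0, 0]],
    [[-0.024, 0, 0], [0, 0, 0]],
    [[-0.024, 0, 0], [0, 0, 0]],
    [[-0.024, 0, 0], [0, 0, 0]],
    [[-0.024, 0, 0], [0, 0, 0]],
    [[-0.024, 0, -0.004], [0, 0, 0]],
    [[-0.02, 0.01, -0.01], [0, 0, 0]],
    [[-0.012, 0.015, -0.014], [0, 0, 0]],
    [[0, 0.015, -0.014], [0, 0, 0]],
    [[0, 0.015, -0.01], [0, 0, 0]],
    [[0, 0.015, -0.004], [0, 0, 0]],
    [[0, 0.01, 0], [0, 0, 0]],
    [[0, 0, 0], [0, 0, 0]],
    [[0, 0, 0], [0, 0, 0]],
  ],
)

```text
t: 14.3
eef_pos: [0.5056, -0.225, 0.0819]
tool_rot: [0.502, -0.501, -0.498, 0.499]
contact_force: [0.3, 0.3, -0.8]
gripper_width: 0.206
```

```bash
python3 - <<'E'
from h import *
p,R,o=pose();print(o['t'],p,np.round(R.as_matrix(),4))
snap('top','top6.png');d=snap('side','side6.png');print(lidang())
for n in('top','side'):print(blade(n,p,p[2]-.006,p[2]+.02))
E
```

```text
14.3 [ 0.50562247 -0.22499282  0.08192184] [[ 5.3e-03 -1.7e-03 -1.0e+00]
 [ 1.0e+00  1.0e-04  5.3e-03]
 [ 1.0e-04 -1.0e+00  1.7e-03]]
[('side', np.int64(28)), ('top', np.int64(448), array([0.814, 0.822, 0.831, 0.844, 0.867]))]
(288, array([-0.0038, -0.0052,  0.0883]), ((0.6051234602928162, -0.22559644281864166), (0.042781565338373184, 0.06898714601993561), 88.86128234863281), np.float64(0.6400297144854574), np.float64(-0.2225554722263879))
(296, array([-0.0049,  0.0019,  0.0897]), ((0.6067988872528076, -0.2241344451904297), (0.04948561638593674, 0.0717640295624733), 89.60963439941406), np.float64(0.6427801912840398), np.float64(-0.22615044878951016))
```

The lid holds at about 0.83 rad and the spatula is still level. I lower it to the mat.

Emit:
play_rows(
  increments=[
    [[0, 0.01, 0], [0, 0, 0]],
    [[0, 0.015, 0], [0, 0, 0]],
    [[0, 0.015, 0], [0, 0, 0]],
    [[0, 0.012, 0], [0, 0, 0]],
    [[0, 0.008, 0], [0, 0, 0]],
    [[0, 0.005, 0], [0, 0, 0]],
    [[0, 0.003, 0], [0, 0, 0]],
    [[0, 0.002, 0], [0, 0, 0]],
    [[0, 0.001, 0], [0, 0, 0]],
    [[0, 0.001, 0], [0, 0, 0]],
    [[0, 0, 0], [0, 0, 0]],
    [[0, 0, 0], [0, 0, 0]],
  ],
)

```text
t: 15.4
eef_pos: [0.507, -0.2247, 0.0105]
tool_rot: [-0.501, 0.501, 0.499, -0.499]
contact_force: [-0.5, 0.1, -1.0]
gripper_width: 0.205
```

Emit:
play_rows(
  increments=[
    [[0, 0.0005, 0], [0, 0, 0]],
    [[0, 0, 0], [0, 0, 0]],
    [[0, 0.0005, 0], [0, 0, 0]],
    [[0, 0, 0], [0, 0, 0]],
    [[0, 0, 0], [0, 0, 0]],
  ],
)

```text
t: 15.82
eef_pos: [0.5069, -0.2246, 0.0094]
tool_rot: [-0.501, 0.501, 0.499, -0.499]
contact_force: [-1.2, 0.9, 2.2]
gripper_width: 0.208
```

Contact with the mat (+3 N). I release and retreat straight up.

Emit:
play_rows(
  increments=[
    [[0, 0, 0], [0, 0, 0]],
    [[0, 0, 0], [0, 0, 0]],
    [[0, 0, 0], [0, 0, 0]],
    [[0, 0, 0], [0, 0, 0]],
    [[0, 0, 0], [0, 0, 0]],
    [[0, 0, 0], [0, 0, 0]],
    [[0, 0, 0], [0, 0, 0]],
    [[0, 0, 0], [0, 0, 0]],
    [[0, 0, 0], [0, 0, 0]],
    [[0, 0, 0], [0, 0, 0]],
  ],
  gripper=0.0854,
  grip_force=20,
)

```text
t: 16.65
eef_pos: [0.5068, -0.2246, 0.0092]
tool_rot: [-0.501, 0.501, 0.499, -0.499]
contact_force: [0.1, 0.0, 0.2]
gripper_width: 1.003
```

Emit:
play_rows(
  increments=[
    [[0, -0.005, 0], [0, 0, 0]],
    [[0, -0.01, 0], [0, 0, 0]],
    [[0, -0.015, 0], [0, 0, 0]],
    [[0, -0.02, 0], [0, 0, 0]],
    [[0, -0.02, 0], [0, 0, 0]],
    [[0, -0.02, 0], [0, 0, 0]],
    [[0, -0.02, 0], [0, 0, 0]],
    [[0, -0.02, 0], [0, 0, 0]],
    [[0, -0.02, 0], [0, 0, 0]],
    [[0, -0.01, 0], [0, 0, 0]],
    [[0, 0, 0], [0, 0, 0]],
    [[0, 0, 0], [0, 0, 0]],
  ],
)

```text
t: 17.65
eef_pos: [0.5069, -0.2245, 0.1695]
tool_rot: [-0.501, 0.501, 0.499, -0.499]
contact_force: [0.4, -0.2, -0.9]
gripper_width: 1.001
```

```bash
python3 - <<'E'
from h import *
p,R,o=pose();print(o['t'],p,o['gripper_width'])
snap('top','top7.png');d=snap('side','side7.png');print(lidang())
q=np.array([.507,-.2247,0])
for n in('top','side'):print(blade(n,q,.006,.025))
cv2.imwrite('pics/s7.png',cv2.resize(d['color'][80:340,220:460][:,:,::-1],None,fx=3,fy=2.3))
E
```

```text
17.65 [ 0.50687641 -0.22447416  0.16948529] 1.0010155865005663
[('side', np.int64(42), array([0.758, 0.777, 0.788, 0.808, 0.836])), ('top', np.int64(447), array([0.815, 0.822, 0.831, 0.844, 0.863]))]
(308, array([-0.0623, -0.0361,  0.0154]), ((0.6198565363883972, -0.2219039350748062), (0.06585046648979187, 0.07839659601449966), 82.95758819580078), np.float64(0.6561668494248426), np.float64(-0.22551902767672877))
(334, array([-0.0281,  0.085 ,  0.0158]), ((0.614048421382904, -0.22980019450187683), (0.08404180407524109, 0.06188420206308365), 4.496564865112305), np.float64(0.6565258901139404), np.float64(-0.22750960822006408))
```

View pics/s7.png

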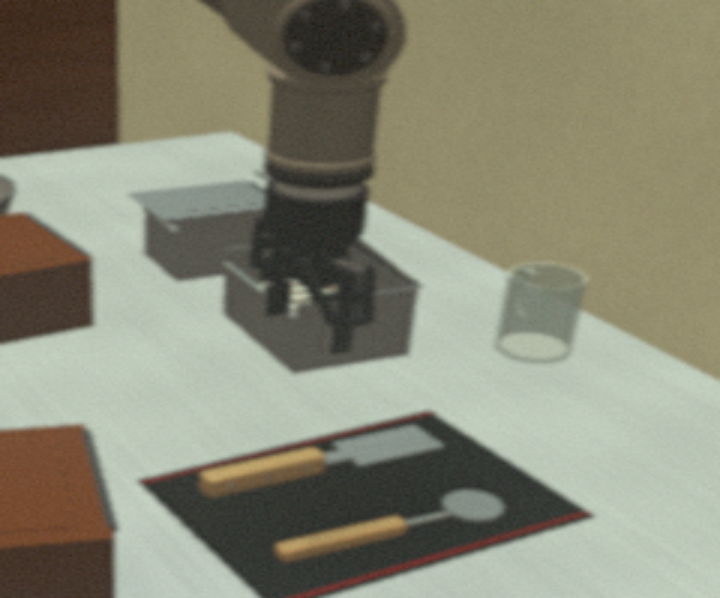

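The spatula lies on the mat at about (320,455), with the gripper open and clear above it. The box is still open, and the lid reads about 0.8 rad.

```bash
python3 -c "
from station import *
print(hand_in())"
```

```text
the job is handed in; nothing more can be done
None
```

I opened the wider box's lid to about 0.8 rad (45 degrees) with the spatula, laid the spatula back on the mat and handed the job in. The robot's clock read 17.65 s of the 51 s allowed.

- **Levering:** I gripped the spatula by its handle and slid the blade into the slot, about 45 mm past the lid's front edge. I then lifted with the blade level and brought it along the arc around the hinge. By the camera depth data the lid stood at 0.30 rad partway and 0.8 rad at the top. The wrist force reading stayed within 2 N while lifting.
- **Last checks:** With the spatula released, the lid read 0.79 rad (side) and 0.83 rad (top), against the required 0.6. The two views disagree by about 0.04 rad. The last picture shows the spatula flat on the mat and the open gripper clear above it, at about 0.17 m.
- **Check that did not work:** My final fit of the blade's tilt was spoiled because it also picked up points on the mat. I judged it flat from the picture, the level reading just before I set it down (about 0.005), and the contact force on the mat.

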